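# Assemble a sash pulley on its leaning axle

### The arm

A 7-joint arm with a two-finger parallel gripper is mounted at the origin on the work surface. World frame = base frame: x ahead of the robot, y to its left, z up, the work surface at z = 0. Lengths are in m, angles in degrees, forces in N, time in s.
With the tool pointing down it reaches from about 0.425 to 0.875 m from the base axis. Payload 4.7 kg.
Tool frame: the origin (TCP) lies midway between the tips of the shut fingers; the grasp point (between the pads) lies env.grip_point_offset behind it (env.grip_point_offset is the distance from the TCP to the grasp point, in m); z points along the fingers, y is the line along which they close (so a half turn about z gives the same grasp; the last joint's range is limited). The gripper opens to 87 mm and grips with 3 to 60 N. Pads are 19 mm wide; open, the fingers measure 117 mm over their backs; the gripper's body (75 mm by 190 mm) begins 51 mm behind the grasp point.
Start: joints at [0.808, 18.392, -4.016, 83.108, 1.295, 78.541, -3.26], TCP at [0.65, -0, 0.223] pointing down, gripper open.
Joint ranges: [-163.93, 163.93], [-17.29, 119.83], [-79.2, 71.16], [3.27, 140.29], [-89.18, 269.18], [5.43, 117.66], [-154.24, 154.24]. Speed limits (degrees/s): [147.25, 147.25, 180, 180, 180, 180, 180].

### API

Orientations are given as [roll, pitch, yaw] about the fixed x, y, z axes, in that order (R = Rz(yaw) Ry(pitch) Rx(roll)).
In Python, from cell import env gives the robot as it stands.
- The arm moves only by the shell command python3 -m creep 'ROWS' [FORCE]. ROWS is a JSON object of lists of equal length, an entry for each row: "translation": the shift along the tool's x, y, z in units of 0.08 m (1.0 is 0.08 m), a list of three; "turn": the turn, a rotation vector about the tool's x, y, z in units of 180 degrees (1.0 is 180 degrees), a list of three; "grip": the opening, from 0 (shut) to 1 (fully open). In form: {"translation": [[x, y, z], ...], "turn": [[ax, ay, az], ...], "grip": [grip, ...]}. A call has 1 to 5 rows; each row shifts and turns the commanded pose from where the row before left it, along the tool's axes as they then stand; what a row does not reach is not made up. A row lasts 1/8 s, in which the tool goes at most 62.5 mm and 10.7 degrees, less where a joint would pass 70% of its speed; a pose out of reach is approached as far as the arm can. A call with a number of a shift or a turn outside -1 to 1 is refused whole. A call with a gripper value outside its range is refused whole. The fingers move at their own pace and stop on an object; FORCE is the grip in N (left out, the last holds). Time passes only in rows, so rows that do not move let the fingers close. It gives the time, the measured TCP pose, the force, the opening and the grip force at its end, in the units of the state.
- env.get_obs(): the state, without advancing time (a new reading comes with each control period).
- env.read_camera(name): name is "scene" or "side" or "wrist"; returns a dict with "frame" (480x640x3 uint8, red, green, blue), "z_map" (480x640 float32, m along the optical axis (not along the pixel's ray), 0 where there is no reading), "K" (3x3 intrinsics, pixels), "rvec" (rotation vector, rad) and "tvec" (3), from world to camera coordinates, as OpenCV has them. Camera axes: x right, y down, z forward; pixel columns grow to the right and rows downward; lengths in m; the calibration is good to about 2 mm. A picture is of the moment at which its call begins.
- env.sign_off(): hands the job in; it is judged then, once.
The state is a dict: "time_s": time; "qpos": joint angles; "joint_velocities": joint speeds; "effort": joint torques, N m; "tool_pos": TCP position; "tool_rot": TCP orientation; "force": force on the tool from outside, world axes, zero at the start; "wrist_torque": the same for the moment, N m; "grip_width": finger opening in m; "grasp_force": force on a finger pad.
Only numpy, scipy, OpenCV 4.12 (cv2) and the standard library are available. Lean on these libraries where they do the work, as an engineer would, in place of code of your own. Each camera call takes 0.05 s, during which the arm holds its last target. There are 200 camera calls.

### The job

Assemble the sash pulley on the leaning axle of the stand: first slide the plain spacer sleeve on, down to the seat, then the pulley with its boss facing outwards, then the retaining cap over the end of the axle, each fully home against the one before. Let go of everything and leave the other hardware on the counter where it is.

Things in the scene. Friction and masses are not known exactly. Their poses are not given: they have to be found in the camera images.
- stand: Fixed assembly stand: dark steel base plate 160 x 110 x 12 mm carrying a grey sloping block and the axle. Origin on the counter; the plate reaches from x = -55 to +105 mm and y = -55 to +55 mm in its own frame. The stand's yaw varies.
- axle: Fixed steel axle on the stand, leaning 30 degrees from vertical towards the stand's -x (towards the robot side), its y axis level. Diameter 16 mm, 128 mm long, its last 5 mm tapering to 6 mm diameter. Origin at the foot of the axle in the middle of the round seat (52 mm diameter) 75 mm above the counter; z runs up along the axle. Under the seat a block 70 x 70 mm wide square to the axle.
- axle_tip (a point): The free tip of the axle, 128 mm from the seat along the axle.
- sleeve: Plain aluminium spacer sleeve (tube), 40 mm outside diameter, 60 mm long, 20 mm through bore, 160 g nominal, standing upright. Origin at the centre of its underside, z along the bore. Loose on the axle: let go there, it slides down by its own weight.
- sleeve_center (a point): The middle of the sleeve, on its bore axis, 30 mm from either end.
- pulley: Copper sash pulley lying flat, grooved wheel 76 mm diameter and 18 mm thick, with a round boss 36 mm diameter standing 20 mm above it (38 mm in all), 20 mm bore right through, 350 g nominal. Origin at the centre of its underside (wheel side), z along the bore towards the boss. Slides freely on the axle.
- cap: Retaining cap standing mouth down: steel skirt 40 mm diameter, 39 mm high, closed by a light black plastic top with a 28 mm diameter, 27 mm high grip knob (66 mm in all). Blind bore 20 mm diameter, 34 mm deep from below. 180 g nominal, mostly in the skirt. Origin at the centre of its underside (the mouth), z along the bore towards the knob. Slides freely on the axle and is held by its own weight.
- stay_pin: Bronze-coloured stay pin lying flat, square head 26 mm, about 112 mm long, bystander. Origin on its underside, near its middle. Loose, to be left where it is.
- gearbox: Black espagnolette gearbox, 160 mm long block 32 mm wide, 44 mm high with a 220 mm steel face plate along its y, bystander. Origin on its underside, near its middle. Loose, to be left where it is.
- tilt_handle: White tilt-turn window handle standing on its rose, lever 130 mm long along its x, 53 mm high, bystander. Origin on its underside, near its middle. Loose, to be left where it is.
- window_stay: Flat brass casement stay about 230 mm long along its x, bystander. Origin on its underside, near its middle. Loose, to be left where it is.
- hinge: Steel butt hinge lying open, 80 x 60 mm, 12 mm high, bystander. Origin on its underside, near its middle. Loose, to be left where it is.
- glass_lifter: Double suction-cup glass lifter, 210 mm long along its y, 65 mm high, bystander. Origin on its underside, near its middle. Loose, to be left where it is.
There are look-alikes about, which are no part of the job. Leave any red look-alike of the stand alone.

How it is judged:
By the outcome, as a careful person would: the job done as asked, in the order asked, and still so for the second after the job is handed in, with the robot touching nothing.
It also fails if it takes over 72 s, if anything falls off the work surface, if the arm or the gripper's body presses on something with over 40 N, if the wrist force passes 120 N, or if a joint passes its speed limit or range.

## Working session

There is one attempt and no reset: what is moved stays moved. The work goes in short steps, Python scripts to look and compute and a shell command to move; the robot and the scene stay as the last step left them, time stands still between calls to the robot, and variables do not carry over. Pictures are saved under pics/ and viewed, at most 10 in all, crops included, and the job is handed in when it is done.

```bash
ls; mkdir -p pics; python3 - <<'E'
from cell import env
import cv2,numpy as np
print(env.get_obs(), env.grip_point_offset)
for n in ['scene','side']:
    c=env.read_camera(n); cv2.imwrite(f'pics/{n}0.png',c['frame'][...,::-1]); np.savez(f'{n}0.npz',**c)
    print(n,c['K'],c['rvec'],c['tvec'])
E
```

```text
pics
{'time_s': 0.0, 'qpos': array([ 0.80825089, 18.44008823, -4.01623722, 83.17384212,  1.29588821,
       78.54337021, -3.26032913]), 'joint_velocities': array([ 0.14460786, -0.0960061 , -0.04376014,  0.0563076 ,  0.0471306 ,
        0.00789969,  0.08927622]), 'effort': array([-2.58547143e-04, -4.91284704e+01, -4.03903294e-01, -3.12526345e+01,
       -6.40594075e-02,  4.37659642e-02,  1.61017233e-04]), 'tool_pos': array([ 6.49437164e-01, -5.40481830e-05,  2.21459275e-01]), 'tool_rot': array([-1.79887998e+02,  6.48637063e-03,  9.00019995e+01]), 'force': array([ 0.04878076,  1.22018503, -0.947663  ]), 'wrist_torque': array([-0.00759569,  0.00662866, -0.01990415]), 'grasp_force': 0.0, 'grip_width': 0.08681775557195105} 0.0187
scene [[538.29872095   0.         319.317123  ]
 [  0.         538.29872095 240.95418612]
 [  0.           0.           1.        ]] [ 1.04038375  2.64231338 -0.77638833] [ 0.40350221 -0.22486751  1.58579432]
side [[584.06819562   0.         321.4854289 ]
 [  0.         584.06819562 238.71495712]
 [  0.           0.           1.        ]] [ 2.28415945 -0.21913538  0.10790434] [-0.53484687  0.18366366  1.509006  ]
```

View pics/scene0.png

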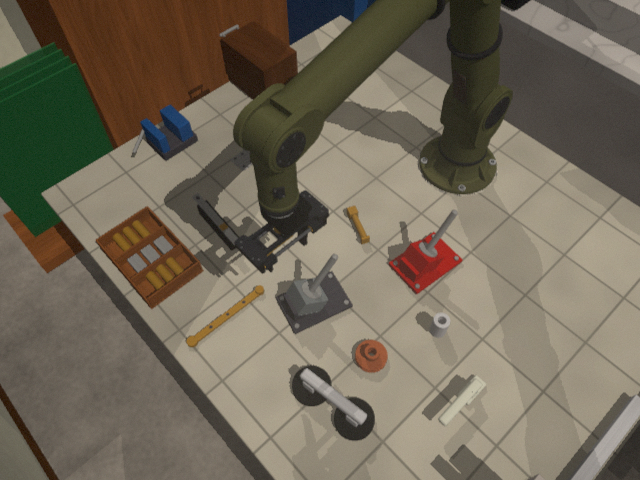

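View pics/side0.png

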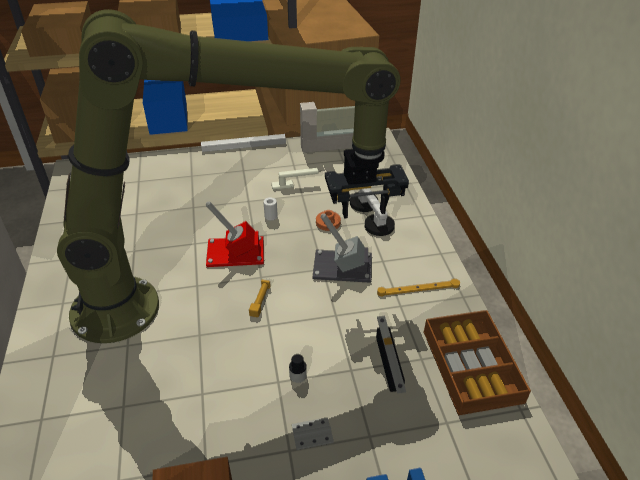

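The scene view shows the grey stand at (312,300), the red look-alike at (427,262), the pulley at (371,355) and the sleeve at (440,324). The side view shows the cap at (298,370), the sleeve at (270,210), the pulley at (328,220) and the grey stand at (345,255).

```bash
cat > h.py <<'E'
import numpy as np,cv2
from scipy.spatial.transform import Rotation as Rn
def cloud(c):
    "world points HxWx3 from depth"
    z=c['z_map'];K=c['K'];v,u=np.indices(z.shape)
    p=np.stack([(u-K[0,2])/K[0,0]*z,(v-K[1,2])/K[1,1]*z,z],-1)
    R=cv2.Rodrigues(np.asarray(c['rvec'],float))[0]
    P=(p-np.ravel(c['tvec']))@R
    P[z==0]=np.nan
    return P
def circ(xy):
    A=np.c_[2*xy,np.ones(len(xy))];s=np.linalg.lstsq(A,(xy**2).sum(1),rcond=None)[0]
    return s[:2],np.sqrt(s[2]+s[:2]@s[:2])
def box(P,u0,u1,v0,v1,zmin,zmax):
    q=P[v0:v1,u0:u1].reshape(-1,3);return q[(q[:,2]>zmin)&(q[:,2]<zmax)]
E
python3 - <<'E'
from h import *
np.set_printoptions(precision=4,suppress=True)
S=cloud(np.load('side0.npz'));C=cloud(np.load('scene0.npz'))
for n,P,b in [('sleeve',S,(258,284,190,228)),('sleeve',C,(428,454,308,342)),('pulley',S,(312,342,208,232)),('pulley',C,(350,392,335,375)),('cap',S,(284,312,350,395))]:
    q=box(P,*b,.006,.2)
    print(n,len(q),'min',q.min(0),'max',q.max(0),'med',np.median(q,0))
    t=q[q[:,2]>np.percentile(q[:,2],95)-.004]
    print('  top mean',t.mean(0),'minmaxmid',(t.min(0)+t.max(0))/2,len(t), 'circ', circ(q[(q[:,2]>.01)][:,:2]))
for n,P,b in [('S',S,(312,375,205,285)),('C',C,(275,355,250,332))]:
    q=box(P,*b,.09,.3)
    print(n,len(q),q.max(0))
    a=q[q[:,2]>.12]; 
    for _ in range(3):
        m=a.mean(0);d=np.linalg.svd(a-m)[2][0];d*=np.sign(d[2]);r=np.linalg.norm(np.cross(a-m,d),axis=1);a=a[r<.012]
    print(' axle',len(a),m,d,'tilt',np.degrees(np.arccos(d[2])),'az',np.degrees(np.arctan2(d[1],d[0])), 'at z=.075',m+d*(.075-m[2])/d[2])
    g=P[b[2]:b[3]+20,b[0]-5:b[1]+5].reshape(-1,3);g=g[abs(g[:,2]-.012)<.004]
    r=cv2.minAreaRect((g[:,:2]*1000).astype(np.float32));print(' plate',r,len(g))
E
```

```text
sleeve 311 min [0.4036 0.2397 0.0061] max [0.4983 0.4269 0.0697] med [0.4451 0.2906 0.04  ]
  top mean [0.4456 0.2991 0.0627] minmaxmid [0.4457 0.2989 0.0648] 63 circ (array([0.4449, 0.2997]), np.float64(0.01668002711340554))
sleeve 393 min [0.3806 0.2647 0.006 ] max [0.4764 0.3416 0.0675] med [0.4503 0.3044 0.0519]
  top mean [0.4429 0.3017 0.0624] minmaxmid [0.4428 0.3028 0.0638] 117 circ (array([0.4446, 0.3035]), np.float64(0.016028518168265983))
pulley 423 min [0.5535 0.0402 0.006 ] max [0.665  0.3061 0.1914] med [0.5925 0.2219 0.0246]
  top mean [0.5607 0.0549 0.1835] minmaxmid [0.5613 0.0571 0.1847] 36 circ (array([0.596, 0.146]), np.float64(0.09590963858104584))
pulley 823 min [0.5443 0.1854 0.006 ] max [0.6661 0.2884 0.0476] med [0.6128 0.243  0.0196]
  top mean [0.6087 0.2408 0.039 ] minmaxmid [0.6092 0.2405 0.0417] 120 circ (array([0.6084, 0.2404]), np.float64(0.027085137752723348))
cap 421 min [ 0.4019 -0.3453  0.006 ] max [ 0.4575 -0.2212  0.0731] med [ 0.4297 -0.3013  0.0405]
  top mean [ 0.4318 -0.2918  0.0679] minmaxmid [ 0.431 -0.291  0.069] 83 circ (array([ 0.4307, -0.2949]), np.float64(0.013826599202088345))
S 323 [0.654  0.0668 0.2669]
 axle 98 [0.5875 0.0228 0.198 ] [ 0.206  -0.4889  0.8476] tilt 32.043778605117936 az -67.15013259005038 at z=.075 [0.5576 0.0938 0.075 ]
 plate ((629.6530151367188, 104.31917572021484), (422.6993408203125, 203.70985412597656), 74.89374542236328) 1085
C 333 [0.6964 0.0714 0.297 ]
 axle 197 [0.5756 0.0564 0.1573] [-0.4878  0.1341  0.8626] tilt 30.39329785140968 az 164.63424688536585 at z=.075 [0.6222 0.0436 0.075 ]
 plate ((600.4873046875, 41.851837158203125), (276.4449462890625, 199.65701293945312), 45.002479553222656) 1165
```

```bash
python3 - <<'E'
from cell import env
from h import *
np.set_printoptions(precision=4,suppress=True)
C=cloud(np.load('scene0.npz'));f=np.load('scene0.npz')['frame'].astype(int)
m=(f[...,0]>130)&(f[...,1]<60)&(f[...,2]<60);q=C[m];q=q[q[:,2]<.1];print('red',np.nanmedian(q,0),np.percentile(q,[3,97],axis=0))
q=box(C,425,462,205,260,.1,.3);print('redaxle',q[np.argmax(q[:,2])],np.median(q,0))
c=env.read_camera('wrist');cv2.imwrite('pics/w0.png',c['frame'][...,::-1]);np.savez('w0.npz',**c)
R=cv2.Rodrigues(c['rvec'])[0];print('campos',-R.T@np.ravel(c['tvec']),'axes rows',R)
E
```

```text
red [0.331  0.187  0.0147] [[0.25   0.1178 0.0089]
 [0.3996 0.2152 0.0905]]
redaxle [0.2728 0.1667 0.1908] [0.2919 0.1634 0.1472]
campos [0.6506 0.0822 0.3841] axes rows [[ 1.     -0.     -0.0021]
 [ 0.0006 -0.9557  0.2945]
 [-0.002  -0.2945 -0.9557]]
```

View pics/w0.png

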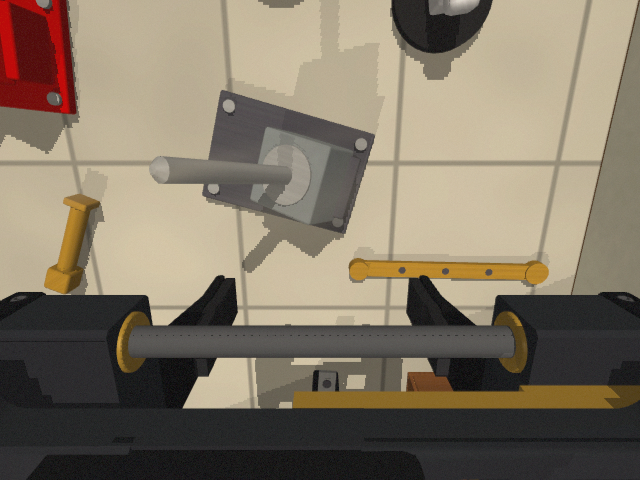

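The wrist view shows the grey stand's bolts near (229,106), (361,145), (337,222) and (213,188), with the axle tip at (160,170) and the seat near (288,175).

```bash
cat > axle.py <<'E'
from h import *
np.set_printoptions(precision=4,suppress=True)
c=np.load('w0.npz');P=cloud(c);R=cv2.Rodrigues(c['rvec'])[0];o=-R.T@np.ravel(c['tvec'])
pl=lambda u,v,z:(lambda d:o+d*(z-o[2])/d[2])(R.T@np.linalg.inv(c['K'])@np.array([u,v,1.]))
b=np.array([pl(*x,.014) for x in [(229,106),(361,145),(337,222),(213,188)]]);print(b)
for i,j in [(0,1),(3,2)]:
    e=b[j]-b[i];print('yaw',np.degrees(np.arctan2(e[1],e[0])))
L=[]
d0=np.array([-.483,.13,.866])
for u in range(165,262,3):
    z=P[145:195,u,2];v=np.where(z>.095)[0]+145
    if len(v)<10: continue
    m=(v[0]+v[-1])/2; p=P[int(round(m)),u]; ray=(p-o)/np.linalg.norm(p-o)
    L.append(p+ray*.008/np.linalg.norm(np.cross(ray,d0)))
L=np.array(L);m=L.mean(0);d=np.linalg.svd(L-m)[2][0];d*=np.sign(d[2])
print('dir',d,'tilt',np.degrees(np.arccos(d[2])),'az',np.degrees(np.arctan2(d[1],d[0])),'res',np.linalg.norm(np.cross(L-m,d),axis=1).max())
print('foot',m+d*(.075-m[2])/d[2],'tip.1858',m+d*(.1858-m[2])/d[2], 'tip from pix',pl(160,170,.184))
E
python3 axle.py
```

```text
[[ 0.5584  0.1029  0.014 ]
 [ 0.69    0.0656  0.014 ]
 [ 0.6666 -0.0155  0.014 ]
 [ 0.5352  0.0216  0.014 ]]
yaw -15.830834535053482
yaw -15.736906212238642
dir [-0.488   0.1348  0.8624] tilt 30.41744204927284 az 164.56259876040002 res 0.0012532433728302233
foot [0.6181 0.043  0.075 ] tip.1858 [0.5554 0.0604 0.1858] tip from pix [0.5593 0.0596 0.184 ]
```

```bash
python3 -m creep '{"translation":[[0.55,-0.51,0],[0.55,-0.51,0],[0.55,-0.51,0],[0.55,-0.51,0],[0.55,-0.51,0]],"turn":[[0,0,0],[0,0,0],[0,0,0],[0,0,0],[0,0,0]],"grip":[1,1,1,1,1]}' 20
python3 -m creep '{"translation":[[0,0,0],[0,0,0]],"turn":[[0,0,0],[0,0,0]],"grip":[1,1]}'
python3 - <<'E'
from cell import env
from h import *
np.set_printoptions(precision=4,suppress=True)
c=env.read_camera('wrist');cv2.imwrite('pics/w1.png',c['frame'][...,::-1]);np.savez('w1.npz',**c)
P=cloud(c);q=P[:280].reshape(-1,3);q=q[(abs(q[:,0]-.445)<.06)&(abs(q[:,1]-.301)<.06)]
t=q[abs(q[:,2]-.06)<.004];print(len(t),t.mean(0),(t.min(0)+t.max(0))/2,t.max(0)-t.min(0))
o=env.get_obs();print(o['tool_pos'],o['tool_rot'])
E
```

```text
time_s: 0.78
tool_pos: [0.4444, 0.2212, 0.2224]
tool_rot: [180.0, 0.0, 90.0]
force: [0.3, 0.7, 0.4]
grip_width: 0.0872
grasp_force: 0.0
time_s: 1.02
tool_pos: [0.4463, 0.2194, 0.2225]
tool_rot: [180.0, 0.0, 90.0]
force: [-0.6, 0.2, -1.0]
grip_width: 0.087
grasp_force: 0.0
1229 [0.4445 0.3038 0.0602] [0.4448 0.3037 0.0596] [0.039  0.0388 0.0071]
[0.4467 0.2188 0.2224] [179.9891   0.0412  89.9035]
```

View pics/w1.png

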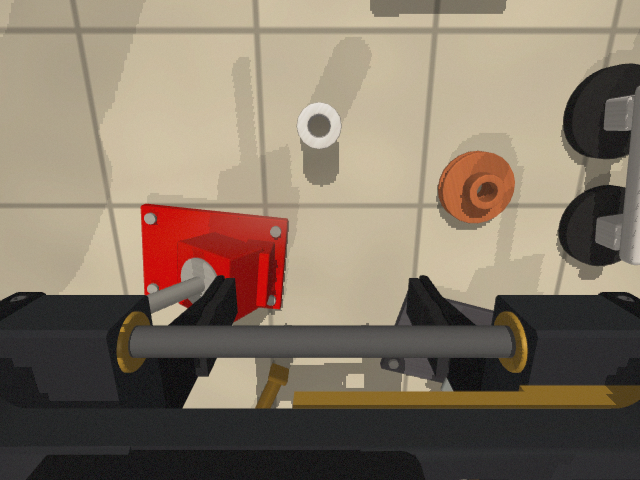

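The sleeve's ring is at (319,125), clear of everything, and the pulley is at (476,188). Now I'll grip the sleeve.

```bash
python3 -m creep '{"translation":[[0.53,-0.02,0],[0.53,0,0],[0,0,0.61],[0,0,0.61],[0,0,0.61]],"turn":[[0,0,0],[0,0,0],[0,0,0],[0,0,0],[0,0,0]],"grip":[1,1,1,1,1]}' 25
python3 -m creep '{"translation":[[0,0,0.60],[0,0,0],[0,0,0],[0,0,0],[0,0,0]],"turn":[[0,0,0],[0,0,0],[0,0,0],[0,0,0],[0,0,0]],"grip":[1,1,0.3,0.3,0.3]}'
python3 -m creep '{"translation":[[0,0,0],[0,0,0],[0,0,0]],"turn":[[0,0,0],[0,0,0],[0,0,0]],"grip":[0.3,0.3,0.3]}'
python3 - <<'E'
from h import *
c=np.load('w1.npz');P=cloud(c);q=P[130:250,420:530].reshape(-1,3)
t=q[abs(q[:,2]-.038)<.004];print(len(t),t.mean(0),(t.min(0)+t.max(0))/2,t.max(0)-t.min(0))
q=q[(q[:,2]>.013)&(q[:,2]<.024)];print((q.min(0)+q.max(0))/2,q.max(0)-q.min(0))
E
```

```text
time_s: 1.7
tool_pos: [0.4459, 0.3031, 0.0743]
tool_rot: [180.0, 0.0, 89.8]
force: [-0.1, -0.1, 0.3]
grip_width: 0.0871
grasp_force: 0.0
time_s: 2.33
tool_pos: [0.4457, 0.3054, 0.03]
tool_rot: [179.8, -0.1, 90.0]
force: [-0.4, 0.8, -0.3]
grip_width: 0.0646
grasp_force: 0.0
time_s: 2.7
tool_pos: [0.4444, 0.3048, 0.0284]
tool_rot: [180.0, 0.0, 90.0]
force: [-0.8, 0.2, 1.8]
grip_width: 0.0398
grasp_force: 25.0
749 [0.61030572 0.24165763 0.03784057] [0.61067734 0.24096088 0.03710766] [0.03493307 0.03508645 0.00609057]
[0.61141933 0.24113155 0.01850617] [0.07575691 0.07414193 0.01085173]
```

```bash
python3 -m creep '{"translation":[[0,0,-0.5],[0,0,-0.75],[0,0,-0.75],[-0.6,0.21,-0.25],[-0.6,0.21,-0.25]],"turn":[[0,0,0],[0,0,0],[0,0,0],[0,0,0],[0,0,0]],"grip":[0.3,0.3,0.3,0.3,0.3]}'
python3 -m creep '{"translation":[[-0.6,0.21,-0.25],[-0.6,0.21,-0.25],[-0.6,0.21,-0.25],[0,0,0],[0,0,0]],"turn":[[0,0,0],[0,0,0],[0,0,0],[0,0,0.0433],[0,0,0.0433]],"grip":[0.3,0.3,0.3,0.3,0.3]}'
python3 -m creep '{"translation":[[0,0,0],[0,0,0],[0,0,0],[0,0,0],[0,0,0]],"turn":[[-0.0417,0,0],[-0.0417,0,0],[-0.0417,0,0],[-0.0417,0,0],[0,0,0]],"grip":[0.3,0.3,0.3,0.3,0.3]}'
cat > tgt.py <<'E'
# python3 tgt.py s offx : delta (tool units) to put the TCP at s along the axle
import sys
from cell import env
from h import *
np.set_printoptions(precision=4,suppress=True)
foot=np.array([.618,.043,.075]);yaw=np.radians(-15.6)
ex=np.array([np.cos(yaw),np.sin(yaw),0]);a=-.5*ex+np.array([0,0,.866])
y=.866*ex+np.array([0,0,.5]);z=-a;x=np.cross(y,z)
if __name__=='__main__':
    s,off=float(sys.argv[1]),float(sys.argv[2])
    o=env.get_obs();T=Rn.from_euler('xyz',o['tool_rot'],degrees=True)
    g=foot+s*a+off*x
    print('t',o['time_s'],'pos',o['tool_pos'],'goal',g,'F',o['force'],'w',o['grip_width'])
    print('units',T.inv().apply(g-o['tool_pos'])/.08)
    print('turn',(T.inv()*Rn.from_matrix(np.c_[x,y,z])).as_rotvec()/np.pi)
E
python3 tgt.py .181 .001
```

```text
time_s: 3.32
tool_pos: [0.4781, 0.208, 0.229]
tool_rot: [180.0, 0.0, 90.1]
force: [0.9, -0.2, -1.9]
grip_width: 0.0398
grasp_force: 25.0
time_s: 3.95
tool_pos: [0.5283, 0.0639, 0.2877]
tool_rot: [-179.9, 0.0, 74.0]
force: [-0.3, 0.2, -2.4]
grip_width: 0.0398
grasp_force: 25.0
time_s: 4.58
tool_pos: [0.5255, 0.0651, 0.285]
tool_rot: [150.2, 0.2, 74.5]
force: [0.2, -0.5, -1.7]
grip_width: 0.0396
grasp_force: 25.0
t 4.575 pos [0.5255 0.0651 0.285 ] goal [0.5311 0.0683 0.2317] F [ 0.1621 -0.5353 -1.7427] w 0.03959319067762927
units [ 0.0597 -0.2812  0.6058]
turn [-0.0013  0.0006  0.0012]
```

```bash
python3 -m creep '{"translation":[[0.06,-0.28,0.3],[0,0,0.31],[0,0,0],[0,0,0]],"turn":[[0,0,0],[0,0,0],[0,0,0],[0,0,0]],"grip":[0.3,0.3,0.3,0.3]}'
python3 tgt.py .181 .001
python3 - <<'E'
from cell import env
from h import *
c=env.read_camera('wrist');np.savez('w2.npz',**c)
d=env.read_camera('side');np.savez('s2.npz',**d)
im=np.hstack([cv2.resize(c['frame'],(480,360)),cv2.resize(d['frame'][140:320,250:410],(320,360),interpolation=cv2.INTER_CUBIC)])
cv2.imwrite('pics/c2.png',im[...,::-1])
E
```

```text
time_s: 5.08
tool_pos: [0.5354, 0.0681, 0.2361]
tool_rot: [150.0, -0.1, 74.4]
force: [-0.2, -0.7, -1.3]
grip_width: 0.0403
grasp_force: 25.0
t 5.075 pos [0.5354 0.0681 0.2361] goal [0.5311 0.0683 0.2317] F [-0.2118 -0.6579 -1.2939] w 0.0402556182430172
units [-0.0114 -0.0721  0.0209]
turn [ 0.0003 -0.0002 -0.0003]
```

View pics/c2.png

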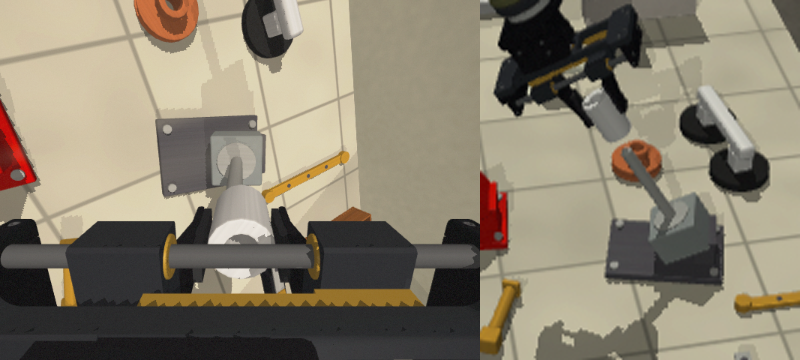

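The sleeve is held in line just above the axle tip (wrist panel, sleeve at (240,215), axle running from (237,150)). I'll measure the offset between the two axes in the tool frame.

```bash
cat > rel.py <<'E'
import sys
from h import *
from tgt import x,y,z,a
np.set_printoptions(precision=2,suppress=True)
# tool-frame (mm) coordinates of surface points, relative to a given TCP; nominal tool axes
def rel(c,tcp):
    P=cloud(c);R=cv2.Rodrigues(c['rvec'])[0];o=-R.T@np.ravel(c['tvec'])
    Q=(P-tcp)@np.c_[x,y,z]*1000; ot=(o-tcp)@np.c_[x,y,z]*1000
    return Q,ot
def axis(Q,ot,z0,z1,r,ymax=35,xr=(-30,40)):
    "silhouette centre of a rod parallel to tool z: per slab, angular mid as seen in the xy-plane from the camera"
    q=Q.reshape(-1,3);q=q[(q[:,2]>z0)&(q[:,2]<z1)&(abs(q[:,1])<ymax)&(q[:,0]>xr[0])&(q[:,0]<xr[1])]
    # circle of known radius, least squares
    from scipy.optimize import least_squares
    f=lambda p:np.hypot(q[:,0]-p[0],q[:,1]-p[1])-r
    s=least_squares(f,[np.median(q[:,0])-r,np.median(q[:,1])],loss='soft_l1',f_scale=.5)
    return s.x,np.median(abs(s.fun)),len(q)
E
python3 - <<'E'
from rel import *
for f in ['w2.npz']:
    Q,ot=rel(np.load(f),np.array([.5311,.0683,.2317]));print('cam',ot)
    for z0 in (0,10,18): print('sleeve',axis(Q,ot,z0,z0+8,20))
    for z0 in (60,75,90,105,120): print('axle',z0,axis(Q,ot,z0,z0+12,8,20))
E
```

```text
cam [  83.2     6.41 -163.96]
sleeve (array([-0.53,  6.21]), np.float64(0.17095113003245643), 391)
sleeve (array([-0.6,  6.2]), np.float64(0.15839012537065145), 306)
sleeve (array([-0.61,  6.22]), np.float64(0.1380087620484609), 239)
axle 60 (array([-1.34, -0.28]), np.float64(0.1420047632404513), 84)
axle 75 (array([-1.34, -0.32]), np.float64(0.12903868442251554), 102)
axle 90 (array([-1.32, -0.37]), np.float64(0.12729465027285602), 92)
axle 105 (array([-1.37, -0.39]), np.float64(0.11779698244212122), 72)
axle 120 (array([-1.32, -0.41]), np.float64(0.12686464472151204), 62)
```

```bash
python3 -m creep '{"translation":[[-0.009,-0.082,0],[0,0,0.2],[0,0,0.2],[0,0,0.2],[0,0,0]],"turn":[[0,0,0],[0,0,0],[0,0,0],[0,0,0],[0,0,0]],"grip":[0.3,0.3,0.3,0.3,0.3]}'
python3 - <<'E'
from cell import env
from rel import *
c=env.read_camera('wrist')
o=env.get_obs();print(o['force'],o['wrist_torque'],o['tool_pos'])
Q,ot=rel(c,o['tool_pos'])
print('sleeve',axis(Q,ot,5,20,20))
for z0 in (40,60,80): print('axle',z0,axis(Q,ot,z0,z0+12,8,20))
E
python3 tgt.py .085 0
```

```text
time_s: 5.8
tool_pos: [0.5523, 0.062, 0.1883]
tool_rot: [150.1, 0.0, 74.4]
force: [1.4, -0.4, -2.0]
grip_width: 0.0395
grasp_force: 25.0
[ 0.45  0.3  -1.19] [ 0.2   0.78 -0.04] [0.55 0.06 0.19]
sleeve (array([-1.58,  0.34]), np.float64(0.1626391023100986), 629)
t 5.85 pos [0.552  0.0622 0.1889] goal [0.5771 0.0544 0.1486] F [ 0.4485  0.3011 -1.1941] w 0.039953768004020555
units [-0.0085  0.0327  0.5999]
turn [-0.0004  0.0002  0.0001]
  return _methods._mean(a, axis=axis, dtype=dtype,
  ret = ret.dtype.type(ret / rcount)
Traceback (most recent call last):
  File "rel.py", line 16, in axis
    s=least_squares(f,[np.median(q[:,0])-r,np.median(q[:,1])],loss='soft_l1',f_scale=.5)
ValueError: Initial guess is outside of provided bounds
```

```bash
python3 -m creep '{"translation":[[0,0,0.2],[0,0,0.2],[0,0,0.15],[0,0,0],[0,0,0]],"turn":[[0,0,0],[0,0,0],[0,0,0],[0,0,0],[0,0,0]],"grip":[0.3,0.3,0.3,0.8,0.8]}'
python3 -m creep '{"translation":[[0,0,0],[0,0,0],[0,0,-0.4],[0,0,-0.7],[0,0,-0.7]],"turn":[[0,0,0],[0,0,0],[0,0,0],[0,0,0],[0,0,0]],"grip":[0.8,0.8,0.8,0.8,0.8]}'
python3 - <<'E'
from cell import env
from rel import *
import tgt
c=env.read_camera('wrist');np.savez('w3.npz',**c)
Q,ot=rel(c,tgt.foot)
q=Q.reshape(-1,3);q[:,2]*=-1
r=np.hypot(q[:,0],q[:,1])
m=(r>12)&(r<22)&(q[:,2]>15)&(q[:,2]<125);print('sleeve span s',np.percentile(q[m,2],[1,5,50,95,99]),m.sum())
cv2.imwrite('pics/w3.png',c['frame'][::1,::1,::-1])
E
python3 tgt.py .25 0
```

```text
time_s: 6.48
tool_pos: [0.5735, 0.0566, 0.1522]
tool_rot: [149.9, -0.0, 74.4]
force: [-0.1, 0.5, -0.4]
grip_width: 0.0525
grasp_force: 0.0
time_s: 7.1
tool_pos: [0.5133, 0.0782, 0.2751]
tool_rot: [150.4, 0.4, 74.0]
force: [-27.2, -13.6, 14.6]
grip_width: 0.0696
grasp_force: 0.0
sleeve span s [16.75 22.69 59.79 61.44 61.97] 945
t 7.15 pos [0.5152 0.084  0.2797] goal [0.4976 0.0766 0.2915] F [1.0439 0.2931 1.8967] w 0.0694942297668773
units [-0.1486 -0.0892 -0.2199]
turn [-0.001   0.0006  0.0008]
```

```bash
python3 -m creep '{"translation":[[0,0,-0.1],[0,0,0],[0,0,0],[0,0,0],[0,0,0]],"turn":[[0.0417,0,0],[0.0417,0,0],[0.0417,0,0],[0.0417,0,0],[0,0,0]],"grip":[0.8,0.8,0.8,0.8,0.8]}'
cat > to.py <<'E'
import sys
from cell import env
from h import *
np.set_printoptions(precision=4,suppress=True)
o=env.get_obs();T=Rn.from_euler('xyz',o['tool_rot'],degrees=True)
print(o['time_s'],o['tool_pos'],o['tool_rot'],'units',T.inv().apply(np.array([float(v) for v in sys.argv[1:4]])-o['tool_pos'])/.08)
E
python3 to.py .6104 .2413 .12
```

```text
time_s: 7.78
tool_pos: [0.5118, 0.0798, 0.2801]
tool_rot: [-179.6, 0.4, 74.1]
force: [-0.5, 0.4, -0.7]
grip_width: 0.0694
grasp_force: 0.0
7.775 [0.5118 0.0798 0.2801] [-179.592     0.3982   74.0621] units [2.2939 0.6447 1.9809]
```

View pics/w3.png

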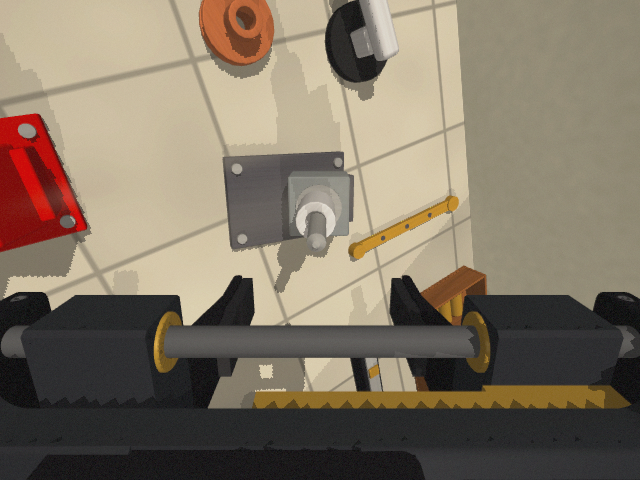

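The sleeve sits on the seat (top ring at (316,218)) with the axle tip standing proud, and the pulley is undisturbed at (240,22). On to the pulley.

```bash
python3 -m creep '{"translation":[[0.57,0.16,0],[0.57,0.16,0.2],[0.57,0.16,0.5],[0.57,0.16,0.6],[0,0,0.6]],"turn":[[0,0,0],[0,0,0],[0,0,0],[0,0,0],[0,0,0]],"grip":[0.8,0.8,0.8,0.8,0.8]}'
python3 -m creep '{"translation":[[0,0,0],[0,0,0]],"turn":[[0,0,0],[0,0,0]],"grip":[0.8,0.8]}'
python3 to.py .6104 .2413 .022
```

```text
time_s: 8.4
tool_pos: [0.6056, 0.2446, 0.1303]
tool_rot: [-179.7, 0.1, 74.6]
force: [0.3, 0.2, 0.5]
grip_width: 0.0697
grasp_force: 0.0
time_s: 8.65
tool_pos: [0.607, 0.2391, 0.1339]
tool_rot: [-179.8, 0.2, 74.2]
force: [0.8, -0.2, 1.1]
grip_width: 0.0696
grasp_force: 0.0
8.65 [0.607  0.2391 0.1339] [-179.8212    0.2154   74.2085] units [0.0433 0.038  1.3988]
```

```bash
python3 -m creep '{"translation":[[0.03,0.04,0.5],[0,0,0.6],[0,0,0.28],[0,0,0],[0,0,0]],"turn":[[0,0,0],[0,0,0],[0,0,0],[0,0,0],[0,0,0]],"grip":[0.8,0.8,0.8,0.3,0.3]}' 30
python3 -m creep '{"translation":[[0,0,0],[0,0,0]],"turn":[[0,0,0],[0,0,0]],"grip":[0.3,0.3]}'
python3 to.py .6104 .2413 .022
```

```text
time_s: 9.28
tool_pos: [0.6114, 0.2407, 0.0243]
tool_rot: [-179.9, 0.1, 74.2]
force: [-0.4, 0.3, 1.1]
grip_width: 0.0571
grasp_force: 0.0
time_s: 9.52
tool_pos: [0.6101, 0.2404, 0.0223]
tool_rot: [-179.7, 0.2, 74.2]
force: [2.9, -1.7, 0.5]
grip_width: 0.0375
grasp_force: 2.0
9.525 [0.6101 0.2404 0.0223] [-179.7482    0.2437   74.2252] units [0.0123 0.0009 0.0039]
```

```bash
python3 -m creep '{"translation":[[0,0,0],[0,0,0],[0,0,-0.3],[0,0,-0.6],[0,0,-0.75]],"turn":[[0,0,0],[0,0,0],[0,0,0],[0,0,0],[0,0,0]],"grip":[0.3,0.3,0.3,0.3,0.3]}' 35
python3 -m creep '{"translation":[[0,0,-0.75],[-0.57,-0.08,-0.45],[-0.59,-0.09,-0.25],[-0.59,-0.09,-0.25],[-0.59,-0.08,0]],"turn":[[0,0,0],[0,0,0],[0,0,0],[0,0,0],[0,0,0]],"grip":[0.3,0.3,0.3,0.3,0.3]}'
python3 -m creep '{"translation":[[0,0,0],[0,0,0],[0,0,0],[0,0,0],[0,0,0]],"turn":[[-0.0417,0,0],[-0.0417,0,0],[-0.0417,0,0],[-0.0417,0,0],[0,0,0]],"grip":[0.3,0.3,0.3,0.3,0.3]}'
python3 tgt.py .180 0
```

```text
time_s: 10.15
tool_pos: [0.6082, 0.2398, 0.1512]
tool_rot: [-179.4, 0.5, 74.2]
force: [0.4, 0.9, -2.1]
grip_width: 0.0349
grasp_force: 35.0
time_s: 10.78
tool_pos: [0.5337, 0.0671, 0.291]
tool_rot: [-179.7, 0.3, 74.2]
force: [0.3, 0.2, -3.0]
grip_width: 0.0348
grasp_force: 35.0
time_s: 11.4
tool_pos: [0.5308, 0.0687, 0.287]
tool_rot: [150.6, 0.5, 74.4]
force: [0.0, -0.2, -2.3]
grip_width: 0.0343
grasp_force: 35.0
t 11.4 pos [0.5308 0.0687 0.287 ] goal [0.5313 0.0672 0.2309] F [ 0.0201 -0.1822 -2.3155] w 0.03432396924780344
units [-0.0096 -0.3345  0.6173]
turn [-0.0035  0.0026  0.0012]
```

```bash
python3 -m creep '{"translation":[[0,-0.33,0.3],[0,0,0.3],[0,0,0],[0,0,0]],"turn":[[-0.0035,0.0026,0.0012],[0,0,0],[0,0,0],[0,0,0]],"grip":[0.3,0.3,0.3,0.3]}'
python3 tgt.py .180 0
python3 - <<'E'
from cell import env
from rel import *
c=env.read_camera('wrist');np.savez('w4.npz',**c)
cv2.imwrite('pics/w4.png',c['frame'][...,::-1])
import tgt
Q,ot=rel(c,tgt.foot+.18*a);print('cam',ot)
for r,z0,z1,ym in [(8,68,80,20),(8,80,95,20),(8,95,112,20)]:
    try: print('axle',z0,axis(Q,ot,z0,z1,r,ym))
    except Exception: print(z0,'none')
f=c['frame'].astype(int);m=(f[...,0]>f[...,2]+50)&(f[...,0]>90)&(f[...,1]<f[...,0]*.65)
q=Q[m];q=q[(abs(q[:,1])<50)&(abs(q[:,0])<50)&(q[:,2]<40)&(q[:,2]>-15)];print(len(q),q.min(0),q.max(0))
for z0 in np.arange(-14,28,4):
    s=q[(q[:,2]>=z0)&(q[:,2]<z0+4)]
    if len(s)>5: print(z0,len(s),s.min(0),s.max(0))
E
```

```text
time_s: 11.9
tool_pos: [0.536, 0.0679, 0.2364]
tool_rot: [149.7, -0.2, 74.2]
force: [1.1, -0.1, -2.9]
grip_width: 0.035
grasp_force: 35.0
t 11.9 pos [0.536  0.0679 0.2364] goal [0.5313 0.0672 0.2309] F [ 1.0933 -0.0751 -2.8889] w 0.035034126237592646
units [-0.0245 -0.0811  0.033 ]
turn [ 0.0015 -0.0006 -0.0015]
cam [  84.04    6.76 -165.02]
68 none
80 none
95 none
8497 [-16.29 -30.4  -14.98] [40.97 43.94 17.93]
-14 415 [ -7.81 -10.7  -13.97] [ 21.08  23.13 -10.02]
-10 360 [ -7.63  -9.98 -10.  ] [21.34 33.36 -6.02]
-6 347 [ -8.04 -18.09  -5.98] [21.   33.34 -2.03]
-2 5127 [-16.29 -30.14  -1.99] [40.89 43.86  2.  ]
2 1276 [-15.89 -30.4    2.  ] [40.97 43.94  6.  ]
6 134 [-8.05 -1.86  6.07] [-2.3  15.43  9.95]
10 176 [ -7.65 -25.33  10.03] [40.37 40.33 14.  ]
14 567 [ -7.81 -26.15  14.02] [40.88 41.36 17.93]
  return _methods._mean(a, axis=axis, dtype=dtype,
  ret = ret.dtype.type(ret / rcount)
```

View pics/w4.png

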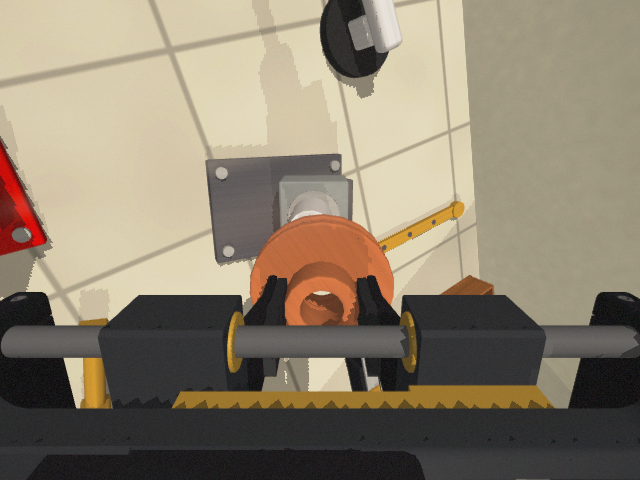

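The pulley is held square by its boss (boss at (320,305)), with the seated sleeve behind it at (315,207). I need to shift about -3.3 mm in x and -7 mm in y, and I'll check that against the sleeve's axis first.

```bash
python3 - <<'E'
from rel import *
import tgt
for f in ['w3.npz','w4.npz']:
    Q,ot=rel(np.load(f),tgt.foot+.18*a)
    for z0,z1 in [(125,145),(145,165),(160,175)]: print('sleeve',z0,axis(Q,ot,z0,z1,20,24,(-5,24)))
E
python3 -m creep '{"translation":[[-0.041,-0.088,0],[0,0,0],[0,0,0]],"turn":[[0,0,0],[0,0,0],[0,0,0]],"grip":[0.3,0.3,0.3]}'
python3 - <<'E'
from cell import env
from rel import *
import tgt
c=env.read_camera('wrist');np.savez('w5.npz',**c)
Q,ot=rel(c,tgt.foot+.18*a)
f=c['frame'].astype(int);m=(f[...,0]>f[...,2]+50)&(f[...,0]>90)&(f[...,1]<f[...,0]*.65)
q=Q[m];q=q[(abs(q[:,1])<50)&(abs(q[:,0])<50)&(q[:,2]<40)&(q[:,2]>-15)];print(len(q),q.min(0),q.max(0))
E
python3 tgt.py .18 0
```

```text
sleeve 125 (array([-0.34, -2.22]), np.float64(0.20452995100067817), 172)
sleeve 145 (array([-0.24, -2.42]), np.float64(0.15757154004758256), 130)
sleeve 160 (array([-0.24, -2.5 ]), np.float64(0.1338858574858861), 82)
sleeve 125 (array([-0.27, -2.44]), np.float64(0.1389620873232431), 171)
sleeve 145 (array([-0.26, -2.47]), np.float64(0.10738666199671698), 149)
sleeve 160 (array([-0.23, -2.53]), np.float64(0.126907229115794), 104)
time_s: 12.32
tool_pos: [0.5283, 0.0665, 0.2322]
tool_rot: [149.7, -0.2, 74.3]
force: [-0.0, 0.5, -3.2]
grip_width: 0.0354
grasp_force: 35.0
8533 [-19.94 -38.59 -14.99] [37.48 36.   18.42]
t 12.375 pos [0.5284 0.0665 0.2322] goal [0.5313 0.0672 0.2309] F [-1.0145 -0.0379 -3.0527] w 0.035123761181154595
units [0.0177 0.0195 0.031 ]
turn [ 0.0018 -0.0007 -0.0011]
```

```bash
python3 -m creep '{"translation":[[0,0.01,0.15],[0,0,0.2],[0,0,0.2],[0,0,0.1],[0,0,0]],"turn":[[0,0,0],[0,0,0],[0,0,0],[0,0,0],[0,0,0]],"grip":[0.3,0.3,0.3,0.3,0.3]}'
python3 tgt.py .09 0
```

```text
time_s: 13.0
tool_pos: [0.5541, 0.0589, 0.186]
tool_rot: [149.8, -0.1, 74.2]
force: [0.3, 0.6, -2.5]
grip_width: 0.035
grasp_force: 35.0
t 13.0 pos [0.5541 0.0589 0.186 ] goal [0.5747 0.0551 0.1529] F [ 0.2784  0.5884 -2.5095] w 0.03495229546012501
units [0.0234 0.0174 0.4888]
turn [ 0.001  -0.0002 -0.0011]
```

```bash
python3 -m creep '{"translation":[[0,0,0.15],[0,0,0.15],[0,0,0.15],[0,0,0],[0,0,0]],"turn":[[0,0,0],[0,0,0],[0,0,0],[0,0,0],[0,0,0]],"grip":[0.3,0.3,0.3,0.3,0.8]}'
python3 -m creep '{"translation":[[0,0,0],[0,0,0],[0,0,0],[0,0,-0.3],[0,0,-0.6]],"turn":[[0,0,0],[0,0,0],[0,0,0],[0,0,0],[0,0,0]],"grip":[0.8,0.8,0.8,0.8,0.8]}'
python3 -m creep '{"translation":[[0,0,-0.7],[0,0,-0.3],[0,0,0]],"turn":[[0,0,0],[0,0,0],[0,0,0]],"grip":[0.8,0.8,0.8]}'
python3 - <<'E'
from cell import env
from rel import *
import tgt
c=env.read_camera('wrist');np.savez('w6.npz',**c);cv2.imwrite('pics/w6.png',c['frame'][...,::-1])
Q,ot=rel(c,tgt.foot)
f=c['frame'].astype(int);m=(f[...,0]>f[...,2]+50)&(f[...,0]>90)&(f[...,1]<f[...,0]*.65)
q=Q[m];q=q[(abs(q[:,1])<50)&(abs(q[:,0])<50)]*[1,1,-1]
print(len(q),q.min(0),q.max(0),np.histogram(q[:,2],bins=np.arange(50,112,3)))
E
python3 to.py .431 -.292 .2
```

```text
time_s: 13.62
tool_pos: [0.5722, 0.0546, 0.1567]
tool_rot: [149.7, -0.2, 74.3]
force: [-1.4, -0.5, -0.6]
grip_width: 0.0393
grasp_force: 0.1
time_s: 14.25
tool_pos: [0.5356, 0.0635, 0.2173]
tool_rot: [149.9, -0.1, 74.2]
force: [0.9, -0.3, -0.1]
grip_width: 0.0693
grasp_force: 0.0
time_s: 14.62
tool_pos: [0.516, 0.0825, 0.2858]
tool_rot: [150.1, 0.2, 74.1]
force: [0.4, 0.0, -0.4]
grip_width: 0.0698
grasp_force: 0.0
4277 [-36.86 -39.03  62.51] [ 37.63  34.41 101.47] (array([   0,    0,    0,    0,   59,   58,    1,    1,   89, 3231,   70,
         27,   27,   31,   30,  226,  426,    1,    0,    0]), array([ 50,  53,  56,  59,  62,  65,  68,  71,  74,  77,  80,  83,  86,
        89,  92,  95,  98, 101, 104, 107, 110]))
14.675 [0.5152 0.0815 0.2841] [150.2714   0.3133  73.9951] units [-4.7728 -0.2952  1.0721]
```

View pics/w6.png

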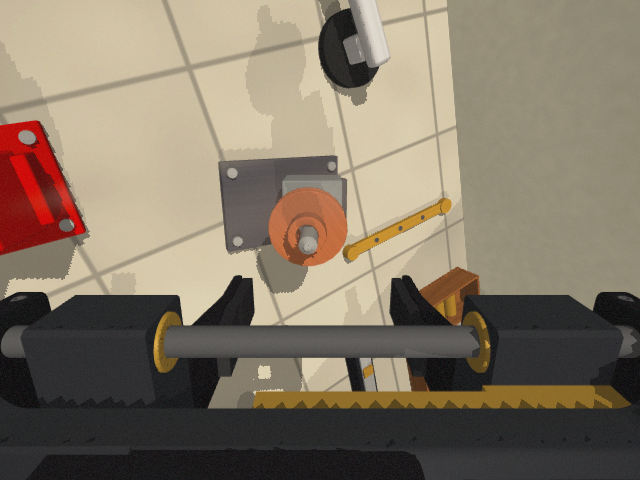

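The pulley is home with its boss outwards: wheel top about 78 mm and boss top about 98 mm along the axle. Next the cap.

```bash
python3 -m creep '{"translation":[[0,0,-0.1],[0,0,0],[0,0,0],[0,0,0],[-0.72,0.03,0]],"turn":[[0.0417,0,0],[0.0417,0,0],[0.0417,0,0],[0.0417,0,0],[0,0,0]],"grip":[0.8,0.8,0.8,0.8,0.8]}'
python3 -m creep '{"translation":[[-0.72,0.03,0],[-0.72,0.04,0],[-0.72,0.04,0],[-0.72,0.04,0],[-0.72,0.04,0]],"turn":[[0,0,0],[0,0,0],[0,0,0],[0,0,0],[0,0,0]],"grip":[0.8,0.8,0.8,0.8,0.8]}'
python3 -m creep '{"translation":[[-0.72,0.03,0.2],[-0.72,0.03,0.2],[0,0,0],[0,0,0]],"turn":[[0,0,0],[0,0,0],[0,0,0],[0,0,0]],"grip":[0.8,0.8,0.8,0.8]}'
python3 - <<'E'
from cell import env
from h import *
np.set_printoptions(precision=4,suppress=True)
c=env.read_camera('wrist');cv2.imwrite('pics/w7.png',c['frame'][...,::-1])
P=cloud(c);q=P[:280].reshape(-1,3);q=q[(abs(q[:,0]-.431)<.05)&(abs(q[:,1]+.292)<.05)]
for z in (.066,.039):
    t=q[abs(q[:,2]-z)<.004];print(len(t),t.mean(0),(t.min(0)+t.max(0))/2,t.max(0)-t.min(0))
E
python3 to.py .431 -.292 .12
```

```text
time_s: 15.3
tool_pos: [0.4986, 0.0282, 0.2866]
tool_rot: [-179.2, 0.5, 74.2]
force: [0.8, -1.4, -0.5]
grip_width: 0.0695
grasp_force: 0.0
time_s: 15.92
tool_pos: [0.431, -0.2566, 0.2915]
tool_rot: [-179.6, 0.3, 73.9]
force: [0.3, 0.2, -0.4]
grip_width: 0.0697
grasp_force: 0.0
time_s: 16.42
tool_pos: [0.4046, -0.3663, 0.2603]
tool_rot: [-179.6, 0.3, 73.9]
force: [1.2, 0.2, 0.7]
grip_width: 0.0696
grasp_force: 0.0
651 [ 0.4315 -0.2903  0.0663] [ 0.4316 -0.2903  0.0663] [0.0272 0.0273 0.0061]
530 [ 0.4314 -0.29    0.0394] [ 0.4314 -0.2907  0.0397] [0.0398 0.0394 0.0062]
16.475 [ 0.4054 -0.3656  0.2607] [-179.6037    0.2924   74.02  ] units [0.9817 0.0662 1.7539]
```

```bash
python3 -m creep '{"translation":[[0.5,0.035,0],[0.5,0.035,0],[0,0,0.6],[0,0,0.6],[0,0,0]],"turn":[[0,0,0],[0,0,0],[0,0,0],[0,0,0],[0,0,0]],"grip":[0.8,0.8,0.8,0.8,0.8]}'
python3 -m creep '{"translation":[[0,0,0]],"turn":[[0,0,0]],"grip":[0.8]}'
python3 to.py .4315 -.2903 .022
```

```text
time_s: 17.1
tool_pos: [0.4302, -0.2887, 0.162]
tool_rot: [-179.3, 0.3, 74.1]
force: [-0.1, 0.3, 0.7]
grip_width: 0.0697
grasp_force: 0.0
time_s: 17.23
tool_pos: [0.4333, -0.2917, 0.1668]
tool_rot: [-179.8, 0.4, 74.0]
force: [-0.0, -0.3, 1.2]
grip_width: 0.0697
grasp_force: 0.0
17.225 [ 0.4333 -0.2917  0.1668] [-179.7991    0.3643   74.0372] units [ 0.0219 -0.0198  1.8098]
```

```bash
python3 -m creep '{"translation":[[0,0,0.7],[0,0,0.7],[0,0,0.4],[0,0,0],[0,0,0]],"turn":[[0,0,0],[0,0,0],[0,0,0],[0,0,0],[0,0,0]],"grip":[0.8,0.8,0.8,0.8,0.3]}' 30
python3 -m creep '{"translation":[[0,0,0],[0,0,0],[0,0,0],[0,0,0],[0,0,-0.5]],"turn":[[0,0,0],[0,0,0],[0,0,0],[0,0,0],[0,0,0]],"grip":[0.3,0.3,0.3,0.3,0.3]}'
python3 to.py .534 .067 .295
```

```text
time_s: 17.85
tool_pos: [0.4332, -0.2935, 0.0236]
tool_rot: [-179.9, 0.4, 74.0]
force: [-0.0, -0.1, 0.1]
grip_width: 0.0656
grasp_force: 0.0
time_s: 18.48
tool_pos: [0.4285, -0.2905, 0.0584]
tool_rot: [-179.2, 0.3, 74.0]
force: [0.3, 1.1, -1.8]
grip_width: 0.0388
grasp_force: 30.0
18.475 [ 0.4285 -0.2905  0.0584] [-179.2276    0.299    73.9638] units [ 4.6443 -0.0071 -2.982 ]
```

```bash
python3 -m creep '{"translation":[[0,0,-0.7],[0,0,-0.75],[0,0,-0.75],[0.3,0,-0.5],[0.66,0,-0.2]],"turn":[[0,0,0],[0,0,0],[0,0,0],[0,0,0],[0,0,0]],"grip":[0.3,0.3,0.3,0.3,0.3]}'
python3 -m creep '{"translation":[[0.74,0,0],[0.74,0,0],[0.74,0,0],[0.74,0,0],[0.72,0,0]],"turn":[[0,0,0],[0,0,0],[0,0,0],[0,0,0],[0,0,0]],"grip":[0.3,0.3,0.3,0.3,0.3]}'
python3 -m creep '{"translation":[[0,0,0],[0,0,0],[0,0,0],[0,0,0],[0,0,0]],"turn":[[-0.0417,0,0],[-0.0417,0,0],[-0.0417,0,0],[-0.0417,0,0],[0,0,0]],"grip":[0.3,0.3,0.3,0.3,0.3]}'
python3 tgt.py .180 0
```

```text
time_s: 19.1
tool_pos: [0.4542, -0.2196, 0.295]
tool_rot: [-179.9, 0.4, 73.6]
force: [1.2, 0.7, -2.2]
grip_width: 0.0385
grasp_force: 30.0
time_s: 19.73
tool_pos: [0.5354, 0.0673, 0.2898]
tool_rot: [-179.6, 0.4, 74.0]
force: [0.8, -0.6, -2.0]
grip_width: 0.0386
grasp_force: 30.0
time_s: 20.35
tool_pos: [0.5326, 0.0659, 0.2881]
tool_rot: [150.6, 0.5, 74.1]
force: [0.9, -1.2, -2.3]
grip_width: 0.0388
grasp_force: 30.0
t 20.35 pos [0.5326 0.0659 0.2881] goal [0.5313 0.0672 0.2309] F [ 0.8664 -1.2431 -2.3008] w 0.03877801893305375
units [ 0.0182 -0.3683  0.6127]
turn [-0.0031  0.0033 -0.0001]
```

```bash
python3 -m creep '{"translation":[[0.01,-0.42,0.3],[0,0,0.28],[0,0,0],[0,0,0]],"turn":[[-0.0031,0.0033,0],[0,0,0],[0,0,0],[0,0,0]],"grip":[0.3,0.3,0.3,0.3]}'
python3 tgt.py .180 0
python3 - <<'E'
from cell import env
from rel import *
import tgt
c=env.read_camera('wrist');np.savez('w8.npz',**c);cv2.imwrite('pics/w8.png',c['frame'][...,::-1])
Q,ot=rel(c,tgt.foot+.18*a)
for z0,z1 in [(-18,-8),(-8,0),(0,8),(8,16),(16,22)]:
    try: print('skirt',z0,axis(Q,ot,z0,z1,20,24,(-5,30)))
    except Exception as e: print(z0,'none')
try: print('axle',axis(Q,ot,56,78,8,20))
except Exception: print('none')
q=Q.reshape(-1,3);q=q[(np.hypot(q[:,0],q[:,1]+2.4)<18.5)&(q[:,2]>75)&(q[:,2]<110)];print('boss top',len(q))
E
```

```text
time_s: 20.85
tool_pos: [0.5309, 0.0677, 0.235]
tool_rot: [149.8, -0.2, 74.2]
force: [0.1, 0.2, -1.6]
grip_width: 0.0388
grasp_force: 30.0
t 20.85 pos [0.5309 0.0677 0.235 ] goal [0.5313 0.0672 0.2309] F [ 0.0777  0.2472 -1.5962] w 0.03884769227863319
units [-0.0053 -0.0199  0.0481]
turn [ 0.0013 -0.0005 -0.0016]
skirt -18 (array([2.05, 1.65]), np.float64(0.32114696894947237), 808)
skirt -8 (array([2.13, 1.83]), np.float64(0.20350190156090164), 484)
skirt 0 (array([2.1 , 2.08]), np.float64(0.14405501623230066), 350)
skirt 8 (array([2.15, 2.11]), np.float64(0.13489310581335445), 297)
skirt 16 (array([1.86, 2.16]), np.float64(0.0534219674503813), 10)
axle (array([-0.34, -0.34]), np.float64(0.11705899100130956), 134)
boss top 1179
```

View pics/w8.png

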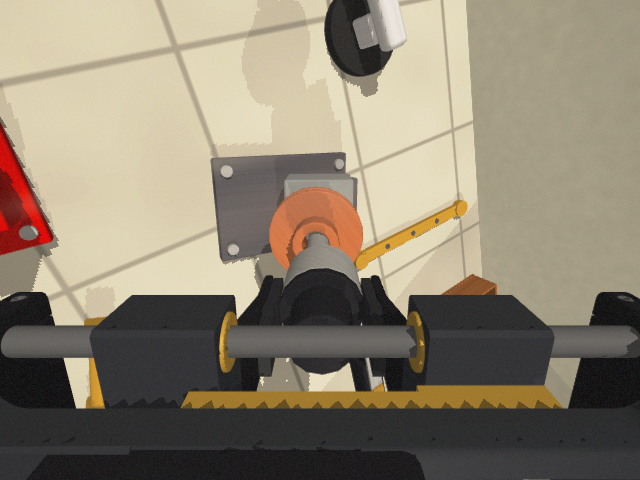

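The cap is gripped on its skirt (around (320,265)), with the axle tip just ahead of it at (317,240). It needs -2.5 mm in x and y, then it can go on.

```bash
python3 -m creep '{"translation":[[-0.031,-0.031,0],[0,0,0],[0,0,0.2],[0,0,0.2],[0,0,0.15]],"turn":[[0,0,0],[0,0,0],[0,0,0],[0,0,0],[0,0,0]],"grip":[0.3,0.3,0.3,0.3,0.3]}'
python3 -m creep '{"translation":[[0,0,0.1],[0,0,0.06],[0,0,0]],"turn":[[0,0,0],[0,0,0],[0,0,0]],"grip":[0.3,0.3,0.3]}'
python3 tgt.py .120 0
```

```text
time_s: 21.52
tool_pos: [0.5487, 0.0596, 0.1928]
tool_rot: [149.8, -0.1, 74.2]
force: [-0.2, 1.5, -1.5]
grip_width: 0.0391
grasp_force: 30.0
time_s: 21.9
tool_pos: [0.5546, 0.0583, 0.183]
tool_rot: [149.8, -0.1, 74.3]
force: [0.1, 0.3, -1.6]
grip_width: 0.0386
grasp_force: 30.0
t 21.9 pos [0.5546 0.0583 0.183 ] goal [0.5602 0.0591 0.1789] F [ 0.1174  0.2939 -1.5956] w 0.03862379331224192
units [0.0289 0.0303 0.0766]
turn [ 0.0011 -0.0003 -0.0011]
```

```bash
python3 -m creep '{"translation":[[0,0,0],[0,0,0],[0,0,0],[0,0,0],[0,0,-0.3]],"turn":[[0,0,0],[0,0,0],[0,0,0],[0,0,0],[0,0,0]],"grip":[0.8,0.8,0.8,0.8,0.8]}'
python3 -m creep '{"translation":[[0,0,-0.5],[0,0,-0.6],[0,0,-0.6],[0,0,0],[0,0,0]],"turn":[[0,0,0],[0,0,0],[0,0,0],[0,0,0],[0,0,0]],"grip":[0.8,0.8,0.8,0.8,0.8]}'
python3 - <<'E'
from cell import env
from rel import *
import tgt
c=env.read_camera('wrist');s=env.read_camera('side')
Q,ot=rel(c,tgt.foot);q=Q.reshape(-1,3)*[1,1,-1]
f=c['frame'].astype(int);cu=((f[...,0]>f[...,2]+50)&(f[...,1]<f[...,0]*.65)).ravel()
r=np.hypot(q[:,0],q[:,1]+2.4);n=(r<22)&~cu&(q[:,2]>80)&(q[:,2]<220)
print('cap s',np.percentile(q[n,2],[1,50,99]),n.sum(),np.histogram(q[n,2],bins=np.arange(80,180,5)))
k=(r<40)&cu&(q[:,2]>50)&(q[:,2]<110);print('wheel top',np.median(q[k,2]))
im=np.hstack([cv2.resize(c['frame'],(480,360)),cv2.resize(s['frame'][160:300,275:400],(320,360),interpolation=cv2.INTER_CUBIC)])
cv2.imwrite('pics/f.png',im[...,::-1])
E
```

```text
time_s: 22.52
tool_pos: [0.5421, 0.0609, 0.2026]
tool_rot: [149.9, -0.1, 74.2]
force: [-0.0, 1.3, -0.1]
grip_width: 0.0687
grasp_force: 0.0
time_s: 23.15
tool_pos: [0.5069, 0.0932, 0.3052]
tool_rot: [151.4, 1.4, 73.7]
force: [-0.7, -0.4, 0.2]
grip_width: 0.0698
grasp_force: 0.0
cap s [ 89.35 145.79 165.75] 2220 (array([  8,  21,  10,   1,  49,  54,  57,  56,  65,  66,  69, 582,  57,
        63,  70,  65, 743, 184,   0]), array([ 80,  85,  90,  95, 100, 105, 110, 115, 120, 125, 130, 135, 140,
       145, 150, 155, 160, 165, 170, 175]))
wheel top 78.44773290235598
```

View pics/f.png

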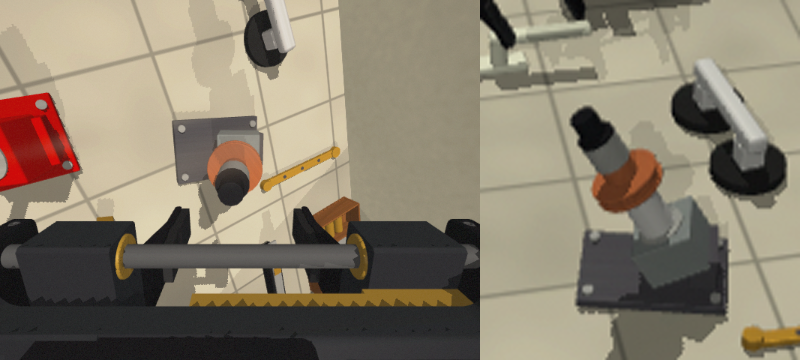

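The cap is home: knob top about 164 mm and skirt top about 137 mm along the axle. The side view shows sleeve, pulley and cap stacked in order, with the gripper clear.

```bash
python3 -c "
from cell import env
print(env.sign_off())"
```

```text
the job is handed in; nothing more can be done
None
```

The sleeve, the pulley (boss outwards) and the cap are on the axle in that order, each fully home by the camera measurements; the gripper is clear, and I handed the job in at about 23 s with no verdict returned.

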